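# Reset the tripped breaker behind the push-latch cover of a bench power box

### The job

One of the three blue-levered breakers in the yellow bench power box has tripped: its lever has dropped over towards the front, the press-mark side. Using only the fingertips or the outside of the fingers, press the smoked cover at its red mark so that the push latch lets go and the cover springs fully open, push the dropped lever right over to the back in line with the others, then swing the cover down and press it home so that it latches and stays shut. Do not pinch the cover or the lever, leave the other levers on, and do not shift or pick up anything lying about.

Things in the scene. Friction and masses are not known exactly. Their poses are not given: they have to be found in the camera images.
- power_box: yellow bench power box, fixed to the bench. Origin on the bench under the middle of the breaker bay; x axis from the front (red press mark) to the back (hinge), y left, z up. Housing x -140 to 120, y -155 to 205 mm, decks 128 mm high; outlets stick out 51 mm at both y ends, under 95 mm high. Bay under the cover: x -95 to 60, y -125 to 125 mm, panel 92 mm and rim ledge 122 mm above the bench
- cover (a joint): smoked cover, sprung and damped hinge along the box's y at the back. 0 rad: shut and latched (plate level), as it starts; -0.030: pressed in to its stop; 1.75: fully open, 10 degrees past upright. Push it in at the red mark to the stop (about 5 mm, 3 to 6 N) and let go: it unlatches and springs open in about 2 s. It cannot be pulled open
- cover_press (a point): middle of the red mark on the cover's outside (top) face, over the latch; 156 mm from the hinge line, 20 mm from the free edge, 136.5 mm above the bench when latched. Moves and turns with the cover: x from free edge to hinge, z out of the outside face
- cover_hinge (a point): middle of the cover's hinge line, fixed to the box (box frame x 68, y 0, z 133.5 mm), axes as the box. The cover is a plate 262 mm wide (y), 6 mm thick, that reaches from 6 to 176 mm from this line; the line lies in the plate's mid-plane
- cover_edge (a point): middle of the cover's free edge, in mid-plate, 176 mm from the hinge line; axes as cover_press. To shut: push the outside face over and down against the spring (1 to 5 N near the edge), press in to the stop as for opening and let go: the cover then rests latched at 0. Pressed too little (less than about 3.5 mm past level) it springs open again
- lever_a (a joint): dark blue lever of the tripped breaker: tie bar 44 mm wide (y), 10 thick. 0 rad: off, leaning 0.5 rad to the box's front; 1.0: fully on, leaning 0.5 rad to the back; it starts at 0 to 0.3 and must end above 0.85. Stays where it is left; friction about 2 N at the tip. Red drum marks show when on, green when off
- breaker_a: the tripped three-pole breaker, pale grey, nose 45 (x) x 52 (y) x 6 mm high on the panel. Origin on the panel (92 mm above the bench), 4 mm straight below the lever's pivot; axes as the box. At x -20 mm in the box frame, in any of three places: y -17.5, 35 or 87.5 mm
- lever_a_tip (a point): middle of the top of the tripped breaker's lever, 22 mm from its pivot
- lever_b (a joint): lever of a second, equal breaker in another of the three places: on (0.95 to 1.0) and to stay on; values as lever_a
- lever_c (a joint): lever of the third, equal breaker: on (0.95 to 1.0) and to stay on; values as lever_a
- lever_rcd (a joint): grey 34 mm wide lever of the four-pole residual-current switch at the right end of the bay (box frame y -79 mm): on (0.95 to 1.0) and to stay on; values as lever_a
- tip_tin: flat round tin of contact tips, 54 mm across, 14 high, lying on the wide left deck of the power box; bystander, origin under its centre
- jar: clear jar with blue lid, 62 mm across, 95 high, standing behind the power box; bystander, origin under its centre
- magnet_square: red welding magnet square, 75 x 75 x 16 mm, lying left of the power box; bystander
- tube_long: offcut of square steel tube 40 x 40 x 160 mm; bystander
- tube_short: offcut of square steel tube 40 x 40 x 90 mm; bystander
- flange: turned aluminium flange, 156 mm across, 34 high; bystander
- chip_hammer: chipping hammer with wooden handle, 195 mm long, 25 high; bystander
- wire_brush: wooden wire brush lying on its side, 260 mm long, 28 high; bystander

How it is judged:
By the outcome, as a careful person would: the job done as asked, in the order asked, and still so for the second after the job is handed in, with the robot touching nothing.
It also fails if it takes over 61 s, if anything falls off the work surface, if the arm or the gripper's body presses on something with over 40 N, if the wrist force passes 120 N, or if a joint passes its speed limit or range.

### The arm

A 6-joint arm with a two-finger parallel gripper is mounted at the origin on the work surface. World frame = base frame: x ahead of the robot, y to its left, z up, the work surface at z = 0. Lengths are in mm, angles in degrees, forces in N, time in s.
With the tool pointing down it reaches from about 250 to 775 mm from the base axis. Payload 4 kg.
Tool frame: the origin (TCP) lies at the very end of the fingers, on their centre line; the grasp point (between the pads) lies 19 mm behind it (arm.tcp_to_grasp is the distance from the TCP to the grasp point, in mm); x points along the fingers, z is the direction in which the jaws open and shut, and the axes are right-handed (so a half turn about x gives the same grasp; the last joint's range is limited). The gripper opens to 85 mm and grips with 20 to 120 N. Pads are 22 mm wide; open, the fingers measure 114 mm over their backs; the gripper's body (76 mm by 85 mm) begins 54 mm behind the grasp point. The pads swing forward as they close: fully open they stand 13 mm farther back than shut.
Start: joints at [70.64, 4.996, 78.535, -0, 96.463, -5.907], TCP at [127.965, 534.925, 207.441] pointing down, gripper open.
Joint ranges: [-177.83, 177.83], [-43.37, 116.18], [15.69, 146.23], [-61.86, 241.86], [9.47, 152.12], [-147.06, 147.06]. Speed limits (degrees/s): [159.86, 159.86, 180, 180, 180, 180].

### API

Orientations are given as [roll, pitch, yaw] about the fixed x, y, z axes, in that order (R = Rz(yaw) Ry(pitch) Rx(roll)).
In Python, from cell import arm gives the robot as it stands. Calls block until the motion is done:
- arm.reach(position, orientation): joint-space move of the TCP to a pose.
- arm.movel(position, rot=None, max_speed=150, stop_force=None): straight line of the TCP; rot=None keeps the orientation; max_speed is the mean speed in mm/s. With stop_force (N) it stops when the force on the tool has changed by that much, and returns True; else False.
- arm.move_j(angles): joint-space move.
- arm.grip(opening): opening from 0.0 (shut) to 1.0 (fully open); the grip force is fixed at half the most; returns when the fingers have stopped.
- arm.pause(seconds).
- arm.inverse_kinematics(position, orientation): joint angles nearest the present ones, or None.
- arm.capture(name): name is "scene" or "top" or "wrist"; returns (picture, depth): 420x560x3 uint8, blue, green, red; 420x560 float32, mm along the optical axis (not along the pixel's ray), 0 where there is no reading.
- arm.calibration(name): a dict with "intrinsics" (3x3 intrinsics, pixels), "R" (3x3) and "t" (3): a world point X has camera coordinates R X + t. Camera axes: x right, y down, z forward; pixel columns grow to the right and rows downward; lengths in mm; the calibration is good to about 2 mm. The wrist camera is an equidistant fisheye: a pixel r from the principal point sees the ray r / f radians off the axis. A picture is of the moment at which its call begins: read the wrist's pose just before it. calibration takes no time and is no camera call; for the wrist camera it gives the pose at the moment of the call.
A pose or a line that the arm cannot do raises arm.IKError and nothing moves.
- arm.close_job(): hands the job in, once; it reports no verdict.
Readings, each from a call of its own:
- arm.read_time_s(): time.
- arm.read_joint_positions(): joint angles.
- arm.read_joint_velocities(): joint speeds.
- arm.read_effort(): joint torques, N m.
- arm.read_eef_pos(): TCP position.
- arm.read_tool_rot(): TCP orientation.
- arm.read_force(): force on the tool from outside, world axes, zero at the start.
- arm.read_torque(): the same for the moment, N m.
- arm.read_gripper_width(): opening from 0.0 (shut) to 1.0 (fully open).
Only numpy, scipy, OpenCV 4.12 (cv2) and the standard library are available. Lean on these libraries where they do the work, as an engineer would, in place of code of your own. Each camera call takes 0.05 s, during which the arm holds its last target.

## Working session

There is one attempt and no reset: what is moved stays moved. The work goes in short steps, each a Python script; the robot and the scene stay as the last script left them, time stands still between calls to the robot, and variables do not carry over. Pictures are saved under pics/ and viewed, and the job is handed in when it is done.

```bash
ls; mkdir -p pics; python3 - <<'E'
from cell import arm
import cv2
for n in ["scene","top","wrist"]:
    c=arm.calibration(n)
    p,d=arm.capture(n)
    cv2.imwrite(f"pics/{n}0.png",p)
    import numpy as np
    np.save(f"pics/{n}0.npy",d)
    print(n,c["intrinsics"].round(1).tolist(),c["R"].round(3).tolist(),c["t"].round(1).tolist())
print(arm.read_time_s(),arm.read_tool_rot(),arm.tcp_to_grasp)
E
```

```text
pics
scene [[536.7, 0.0, 282.3], [0.0, 536.7, 202.3], [0.0, 0.0, 1.0]] [[-0.612, 0.791, -0.013], [0.576, 0.434, -0.693], [-0.543, -0.432, -0.721]] [305.5, -210.8, 2249.9]
top [[476.0, 0.0, 273.9], [0.0, 476.0, 210.4], [0.0, 0.0, 1.0]] [[0.025, -1.0, 0.009], [-0.993, -0.026, -0.111], [0.111, -0.006, -0.994]] [-1.4, 517.2, 1394.2]
wrist [[325.2, 0.0, 277.8], [0.0, 325.2, 205.0], [0.0, 0.0, 1.0]] [[0.233, 0.973, -0.002], [0.937, -0.224, 0.268], [0.26, -0.064, -0.964]] [-549.3, -34.3, 379.1]
0.15 [ 175.00107912   89.90042736 -108.45335166] 18.700000000000003
```

View pics/scene0.png

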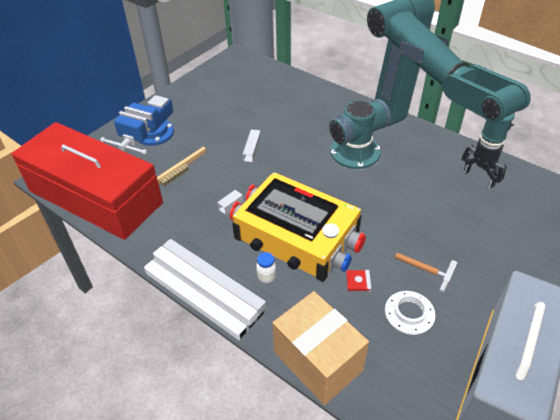

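View pics/top0.png

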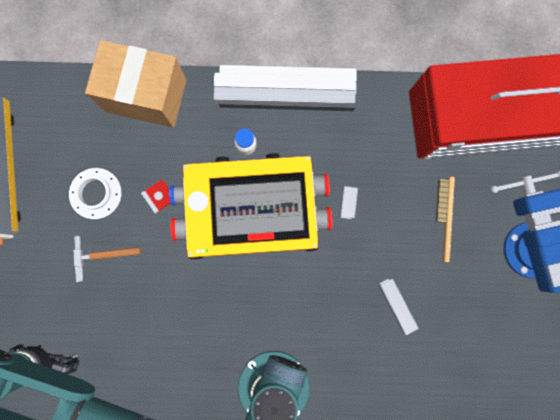

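View pics/wrist0.png

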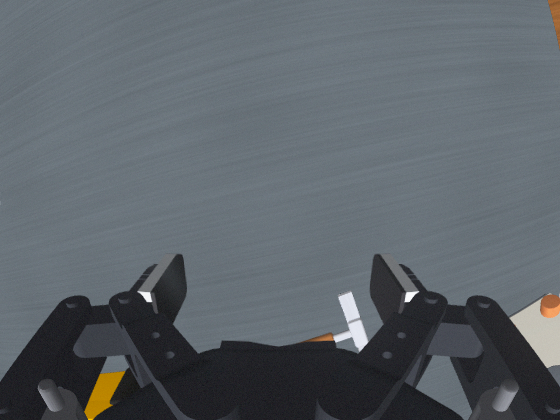

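The top view shows the box around pixels (183–317, 157–257), with the red mark at about (261,237) on the robot side and the tin at (198,202). I'll measure the box pose next and zoom in on the bay.

```bash
cat > h.py <<'E'
import numpy as np, cv2
from cell import arm
def ray(n,u,v,c=None):
    c=c or arm.calibration(n); K=c["intrinsics"];R=np.array(c["R"]);t=np.array(c["t"])
    x=(u-K[0,2])/K[0,0]; y=(v-K[1,2])/K[1,1]
    if n=="wrist":
        r=np.hypot(x,y); s=np.sin(r)/r if r>1e-9 else 1; d=np.array([x*s,y*s,np.cos(r)])
    else: d=np.array([x,y,1.])
    return -R.T@t, R.T@d
def onplane(n,u,v,z,c=None):
    o,d=ray(n,u,v,c); return o+d*(z-o[2])/d[2]
def proj(n,X,c=None):
    c=c or arm.calibration(n); K=c["intrinsics"]; p=np.array(c["R"])@X+np.array(c["t"])
    if n=="wrist":
        th=np.arctan2(np.hypot(p[0],p[1]),p[2]); q=p[:2]/np.hypot(p[0],p[1])*th
    else: q=p[:2]/p[2]
    return q*K[0,0]+K[:2,2]
E
python3 - <<'E'
from h import *
p=cv2.imread("pics/top0.png"); d=np.load("pics/top0.npy")
hsv=cv2.cvtColor(p,cv2.COLOR_BGR2HSV)
roi=np.zeros(p.shape[:2],np.uint8); roi[140:275,160:340]=255
red=cv2.inRange(hsv,(0,150,100),(6,255,255))|cv2.inRange(hsv,(174,150,100),(180,255,255)); red&=roi
n,l,s,c=cv2.connectedComponentsWithStats(red)
for i in range(1,n):
    if s[i,4]>20: print(s[i],c[i],onplane("top",*c[i],136.5).round(1), d[int(c[i][1]),int(c[i][0])])
yel=cv2.inRange(hsv,(20,120,120),(35,255,255))&roi
cs,_=cv2.findContours(yel,cv2.RETR_EXTERNAL,cv2.CHAIN_APPROX_NONE); c0=max(cs,key=cv2.contourArea)
r=cv2.minAreaRect(c0); print(r)
for q in cv2.boxPoints(r): print(q,onplane("top",*q,128).round(1))
# top deck by depth
c=arm.calibration("top");K=c["intrinsics"]
v,u=np.mgrid[:420,:560]; P=np.stack([(u-K[0,2])/K[0,0]*d,(v-K[1,2])/K[1,1]*d,d],-1)
W=(P-c["t"])@np.array(c["R"])
np.save("pics/topW.npy",W)
m=(yel>0)&(W[...,2]>120)&(W[...,2]<136)
print(np.median(W[m][:,2]))
r=cv2.minAreaRect(W[m][:,:2].astype(np.float32)); print(r,cv2.boxPoints(r))
cv2.imwrite("pics/topz.png",cv2.resize(p[140:275,160:340],None,fx=4.4,fy=4.4,interpolation=cv2.INTER_CUBIC))
ps=cv2.imread("pics/scene0.png");cv2.imwrite("pics/scz.png",cv2.resize(ps[165:285,220:380],None,fx=5,fy=5,interpolation=cv2.INTER_CUBIC))
E
```

```text
[324 174   6  22  88] [326.48863636 184.625     ] [ 580.8 -132.2  136.5] 1362.9171
[160 180  10  30 195] [163.75897436 194.67692308] [540.8 317.8 136.5] 1432.7076
[326 208   6  22  84] [329.22619048 218.44047619] [ 486.5 -140.9  136.5] 1351.7677
[170 218   7  23  94] [172.87234043 228.96808511] [446.5 288.1 136.5] 1339.1144
[247 233  28   8 194] [260.62371134 236.45876289] [432.   46.9 136.5] 1307.4465
((249.10183715820312, 205.82620239257812), (93.50687408447266, 131.2386474609375), 85.98582458496094)
[180.3706  163.78104] [630.7 277.7 128. ]
[311.2873 154.5939] [666.8 -89.3 128. ]
[317.83307 247.87137] [ 405.  -111.5  128. ]
[186.91638 257.0585 ] [370.9 247.7 128. ]
127.38842327912731
((518.0706787109375, 81.92558288574219), (260.3368835449219, 360.8560791015625), 5.407806396484375) [[ 371.47736   249.28297 ]
 [ 405.48587  -109.966995]
 [ 664.664     -85.43181 ]
 [ 630.6555    273.81818 ]]
```

View zooms.

View pics/topz.png

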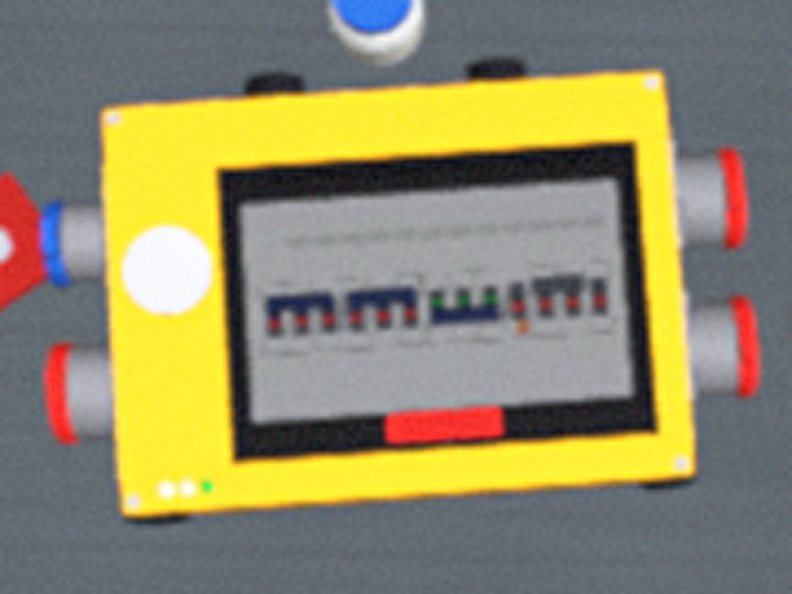

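View pics/scz.png

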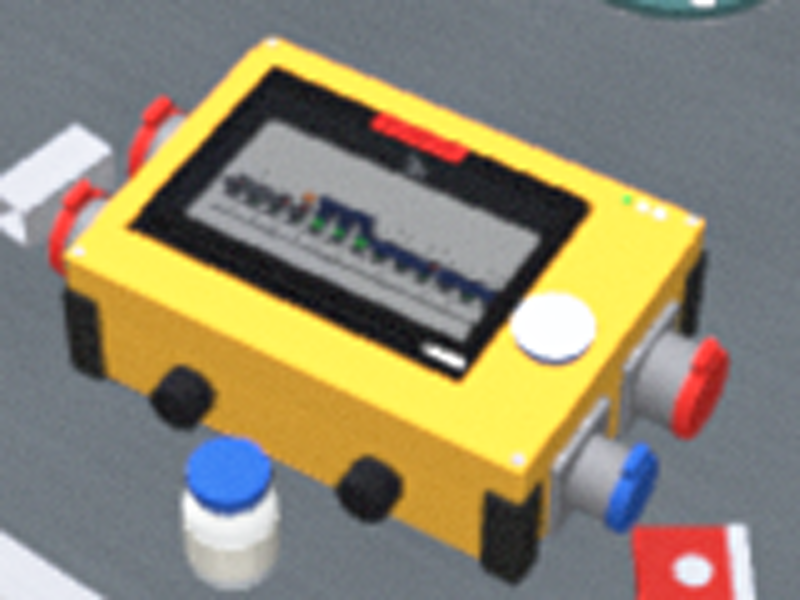

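```bash
python3 - <<'E'
from h import *
W=np.load("pics/topW.npy")
print(W[232:245,261].round(0))
ps=cv2.imread("pics/scene0.png");hsv=cv2.cvtColor(ps,cv2.COLOR_BGR2HSV)
red=cv2.inRange(hsv,(0,150,80),(8,255,255))|cv2.inRange(hsv,(172,150,80),(180,255,255))
red[:165]=0;red[285:]=0;red[:,:220]=0;red[:,380:]=0
n,l,s,c=cv2.connectedComponentsWithStats(red)
for i in range(1,n):
    if s[i,4]>15: print(s[i],c[i],onplane("scene",*c[i],136.5).round(1))
yaw=np.radians(5.41)
R=np.array([[np.cos(yaw),-np.sin(yaw)],[np.sin(yaw),np.cos(yaw)]]); o=np.array([518.07,81.93])-R@[-10,25]
print("origin",o)
for x,y in [(-88,0),(-108,0),(68,0),(-108,131),(-108,-131),(62,131)]:
    X=np.r_[o+R@[x,y],136.5]; print(x,y,X.round(1),proj("top",X).round(1),proj("scene",X).round(1))
E
```

```text
[[444.  46. 135.]
 [441.  46. 139.]
 [439.  46. 135.]
 [436.  46. 139.]
 [433.  46. 137.]
 [430.  46. 139.]
 [428.  46. 136.]
 [425.  46. 135.]
 [423.  46. 125.]
 [420.  46. 119.]
 [417.  46. 128.]
 [415.  46. 124.]
 [412.  45. 129.]]
[246 185   9  15  46] [249.30434783 190.89130435] [ 543.9 -111.1  136.5]
[294 188  20  10  80] [303.3625 192.35  ] [434.5  46.4 136.5]
[230 201  10  19  58] [233.15517241 209.        ] [644.8 -98.5 136.5]
[355 233  10  20 116] [359.54310345 242.48275862] [510.2 326.4 136.5]
[347 271  19  14 202] [355.19306931 277.25742574] [635.1 389.  136.5]
origin [530.382507    57.98418259]
-88 0 [442.8  49.7 136.5] [259.7 232.5] [302.7 194.1]
-108 0 [422.9  47.8 136.5] [260.2 239.8] [305.6 190.7]
68 0 [598.1  64.4 136.5] [256.  176.7] [278.9 222.2]
-108 131 [410.5 178.2 136.5] [212.4 243.1] [338.3 204.7]
-108 -131 [435.2 -82.6 136.5] [307.8 236.5] [274.6 177.3]
62 131 [579.8 194.2 136.5] [209.  181.9] [313.7 236.8]
```

Zoomed in, the tripped lever is the third from the left (green drums, leaning to the front), at about (265,209), which matches box y = −17.5. The housing rectangle measures 260 × 361 mm as given. The box origin is about (530, 58) with yaw 5.4°, and the red mark shows at about x 433–442, y 47. Next I'll check IK for all the poses, then shut the gripper and press.

```bash
cat >> h.py <<'E'
from scipy.spatial.transform import Rotation as Ro
import warnings; warnings.filterwarnings("ignore")
YAW=5.41; O=np.array([530.4,58.0])
def B(x,y,z):
    a=np.radians(YAW); return np.array([O[0]+np.cos(a)*x-np.sin(a)*y, O[1]+np.sin(a)*x+np.cos(a)*y, z])
def unB(p):
    a=np.radians(YAW); d=np.array(p[:2])-O; return np.array([np.cos(a)*d[0]+np.sin(a)*d[1],-np.sin(a)*d[0]+np.cos(a)*d[1],p[2]])
def tool(sgn,tilt=0):
    # pointing down, jaws along box y; tilt deg about box y (tip swings towards +x box for positive)
    a=np.radians(YAW); yv=np.array([-np.sin(a),np.cos(a),0]); t=np.radians(tilt)
    xt=np.array([np.cos(a)*np.sin(t),np.sin(a)*np.sin(t),-np.cos(t)]); zt=sgn*yv
    M=np.stack([xt,np.cross(zt,xt),zt],1); return Ro.from_matrix(M).as_euler("xyz",degrees=True)
E
python3 - <<'E'
from h import *
print(np.round(Ro.from_euler("xyz",arm.read_tool_rot(),degrees=True).as_matrix(),2).tolist())
for s in (1,-1):
    r=tool(s); print(s,r.round(1))
    for p in [(-90,0,180),(-90,0,130),(-55,-17.5,109),(-24,-17.5,109),(-30,0,350),(145,0,350),(145,0,270),(-88,0,130)]:
        q=arm.inverse_kinematics(B(*p),r); print(p,B(*p).round(0),None if q is None else np.round(q,0))
print(arm.read_time_s())
E
```

```text
[[-0.0, -0.97, 0.23], [-0.0, 0.23, 0.97], [-1.0, 0.0, -0.0]]
1 [-95.4  90.    0. ]
(-90, 0, 180) [441.  50. 180.] [ -1.  -8.  95.   0.  94. -96.]
(-90, 0, 130) [441.  50. 130.] [ -1.  -7.  99.   0.  88. -96.]
(-55, -17.5, 109) [477.  35. 109.] [ -3.  -2.  97.   0.  85. -98.]
(-24, -17.5, 109) [508.  38. 109.] [ -2.   2.  93.   0.  85. -97.]
(-30, 0, 350) [501.  55. 350.] [ -0.  -0.  68.   0. 112. -96.]
(145, 0, 350) [675.  72. 350.] [  1.  24.  39.   0. 117. -94.]
(145, 0, 270) [675.  72. 270.] [  1.  22.  51.   0. 107. -94.]
(-88, 0, 130) [443.  50. 130.] [ -1.  -7.  99.   0.  88. -96.]
-1 [84.6 90.   0. ]
(-90, 0, 180) [441.  50. 180.] [-1. -8. 95.  0. 94. 84.]
(-90, 0, 130) [441.  50. 130.] [-1. -7. 99.  0. 88. 84.]
(-55, -17.5, 109) [477.  35. 109.] [-3. -2. 97.  0. 85. 82.]
(-24, -17.5, 109) [508.  38. 109.] [-2.  2. 93.  0. 85. 83.]
(-30, 0, 350) [501.  55. 350.] [ -0.  -0.  68.   0. 112.  84.]
(145, 0, 350) [675.  72. 350.] [  1.  24.  39.   0. 117.  86.]
(145, 0, 270) [675.  72. 270.] [  1.  22.  51.   0. 107.  86.]
(-88, 0, 130) [443.  50. 130.] [-1. -7. 99.  0. 88. 84.]
0.15
```

```bash
python3 - <<'E'
from h import *
r=tool(1)
arm.grip(0.0)
print("grip",arm.read_gripper_width(),arm.read_time_s())
arm.reach(B(-90,0,215),r)
c=arm.calibration("wrist"); p,d=arm.capture("wrist"); cv2.imwrite("pics/wrist1.png",p)
print(arm.read_time_s(),unB(arm.read_eef_pos()).round(1),arm.read_force().round(2))
hsv=cv2.cvtColor(p,cv2.COLOR_BGR2HSV)
red=cv2.inRange(hsv,(0,150,100),(6,255,255))|cv2.inRange(hsv,(174,150,100),(180,255,255))
n,l,s,ce=cv2.connectedComponentsWithStats(red)
for i in range(1,n):
    if s[i,4]>150: print(s[i],ce[i].round(1),unB(onplane("wrist",*ce[i],136.5,c)).round(1), [unB(onplane("wrist",u,v,136.5,c)).round(0).tolist() for u,v in [(s[i,0],s[i,1]),(s[i,0]+s[i,2],s[i,1]+s[i,3])]])
for q in [(-88,0,136.5),(-108,131,136.5),(-108,-131,136.5),(62,131,136.5)]: print(q,proj("wrist",B(*q),c).round(0))
E
```

```text
grip 0.0041104606785911475 0.9167
3.0417 [-89.9   0.7 215. ] [ 0.64 -0.77  0.14]
[ 229  183   92   23 2027] [274.5 194.3] [-98.6  -1.5 136.5] [[-108.0, -37.0, 136.0], [-89.0, 35.0, 136.0]]
[ 82 187  26  57 613] [ 91.7 217.8] [ -78.  -165.3  136.5] [[-106.0, -171.0, 136.0], [-53.0, -152.0, 136.0]]
[485 193  21  50 428] [496.4 221. ] [-74.5 207.7 136.5] [[-101.0, 188.0, 136.0], [-51.0, 227.0, 136.0]]
[479 244  19  49 455] [487.9 270.4] [-22.5 210.6 136.5] [[-52.0, 191.0, 136.0], [6.0, 234.0, 136.0]]
[ 99 266  22  51 515] [107.4 295. ] [   1.2 -165.2  136.5] [[-30.0, -167.0, 136.0], [26.0, -156.0, 136.0]]
(-88, 0, 136.5) [276. 207.]
(-108, 131, 136.5) [433. 184.]
(-108, -131, 136.5) [120. 184.]
(62, 131, 136.5) [404. 347.]
```

View pics/wrist1.png

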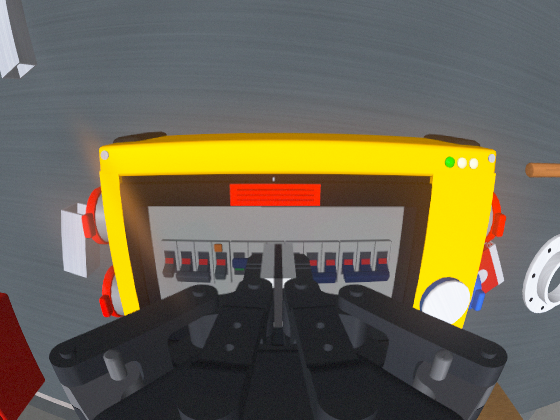

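The wrist view shows the mark at (230–321, 183–206), which is box x −108 to −89 with its middle at y ≈ −1.5. All three cameras put the mark's middle about 10 mm nearer the edge than the nominal −88. A 22 mm wide tip at x = −93 covers both readings.

```bash
python3 - <<'E'
from h import *
arm.movel(B(-93,-1,145),max_speed=120)
h=arm.movel(B(-93,-1,128),max_speed=15,stop_force=14)
print(h,unB(arm.read_eef_pos()).round(2),arm.read_force().round(2),arm.read_time_s())
p,d=arm.capture("wrist")
arm.movel(B(-190,-1,215),max_speed=300)
print(arm.read_time_s(),unB(arm.read_eef_pos()).round(2))
cv2.imwrite("pics/w2.png",p)
arm.pause(1.2)
p,d=arm.capture("scene"); cv2.imwrite("pics/s2.png",p[130:330,180:420].repeat(3,0).repeat(3,1))
c=arm.calibration("wrist");p,d=arm.capture("wrist"); cv2.imwrite("pics/w3.png",p)
print(arm.read_time_s())
E
```

```text
False [-92.9   -1.   128.13] [-0.43  0.7  -0.4 ] 5.0583
5.6917 [-189.55   -1.04  214.68]
6.9917
```

View pics/s2.png

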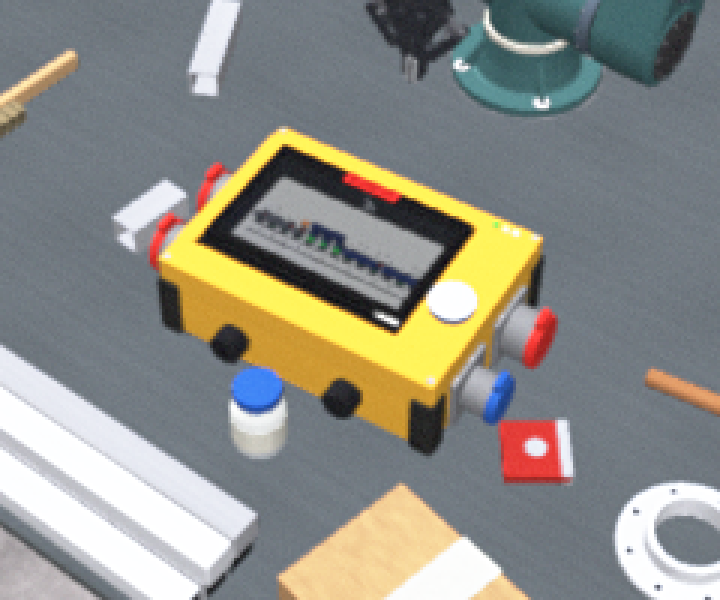

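View pics/w3.png

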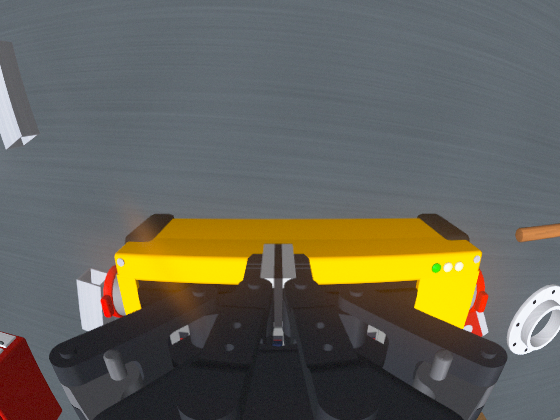

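View pics/w2.png

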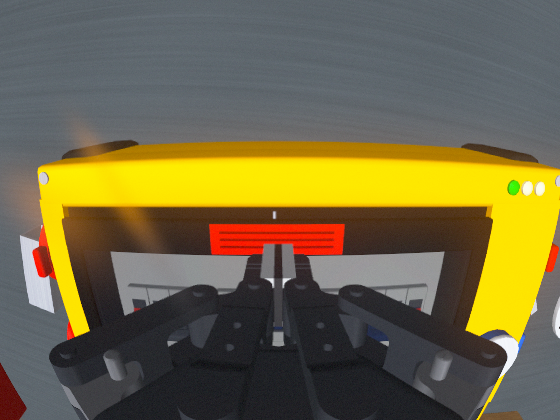

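```bash
python3 - <<'E'
from h import *
print(arm.read_gripper_width(), proj("wrist",arm.read_eef_pos()), arm.read_force())
for k in (0,5,10,15): print(k,proj("wrist",arm.read_eef_pos()+[0,0,k]).round(1))
p=cv2.imread("pics/w2.png"); cv2.imwrite("pics/w2z.png",cv2.resize(p[190:350,180:380],None,fx=3.5,fy=3.5,interpolation=cv2.INTER_CUBIC))
E
```

```text
0.00033247836955357127 [277.11516931 243.09740119] [-0.93969016 -0.56481073 -0.62328992]
0 [277.1 243.1]
5 [277.1 246.6]
10 [277.1 250.3]
15 [277.1 254.2]
```

View pics/w2z.png

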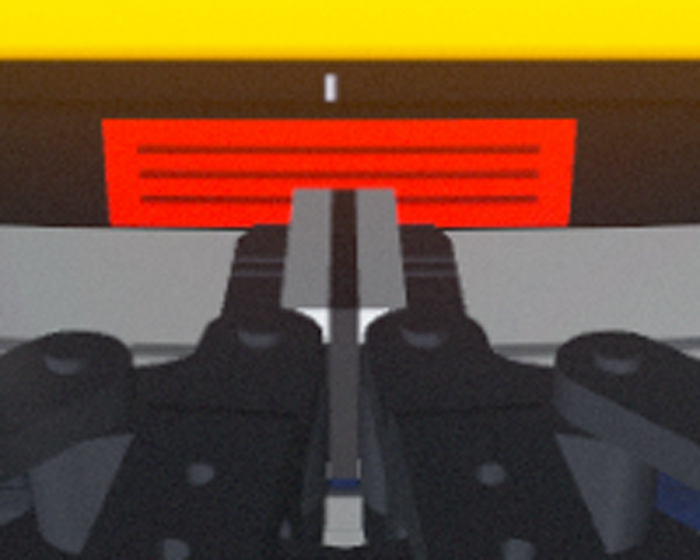

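```bash
python3 - <<'E'
from h import *
c=arm.calibration("wrist"); e=arm.read_eef_pos(); M=Ro.from_euler("xyz",arm.read_tool_rot(),degrees=True).as_matrix()
for k in (0,4,8,12,16):
  print(k,[proj("wrist",e+M@[-k,y,0],c).round(1).tolist() for y in (-11,0,8,11)])
# mark corners in w2 -> tool frame offset at height h below TCP
for dz in (0,4,8.5,12):
  print(dz,[ (M.T@(onplane("wrist",277,v,e[2]+dz,c)-e)).round(1).tolist() for v in (207,224,254)])
E
```

```text
0 [[277.1, 261.0], [277.1, 243.1], [277.1, 229.5], [277.1, 224.4]]
4 [[277.1, 264.1], [277.1, 245.9], [277.1, 232.1], [277.1, 226.8]]
8 [[277.1, 267.3], [277.1, 248.8], [277.1, 234.7], [277.1, 229.3]]
12 [[277.1, 270.6], [277.1, 251.8], [277.1, 237.5], [277.1, 232.0]]
16 [[277.1, 274.1], [277.1, 255.0], [277.1, 240.4], [277.0, 234.8]]
0 [[-0.0, 20.8, -0.1], [-0.0, 11.2, -0.1], [0.0, -6.6, -0.1]]
4 [[-4.0, 21.9, -0.0], [-4.0, 12.6, -0.0], [-4.0, -4.8, -0.1]]
8.5 [[-8.5, 23.2, -0.0], [-8.5, 14.1, -0.0], [-8.5, -2.8, -0.0]]
12 [[-12.0, 24.2, -0.0], [-12.0, 15.3, -0.0], [-12.0, -1.3, -0.0]]
```

```bash
python3 - <<'E'
from h import *
c=arm.calibration("wrist"); e=arm.read_eef_pos(); M=Ro.from_euler("xyz",arm.read_tool_rot(),degrees=True).as_matrix()
p,d=arm.capture("wrist")
for u in (270,):
  for v in range(236,300,3):
    o,r=ray("wrist",u,v,c); z=d[v,u]; X=o+r*(z/ (np.array(c["R"])@r)[2]) 
    print(u,v,round(float(z),1),(M.T@(X-e)).round(1), p[v,u])
print(arm.read_time_s(), arm.read_force())
E
```

```text
270 236 325.0 [137.7 -48.6  -7.4] [  0 126 175]
270 239 318.6 [130.9 -49.2  -7.2] [  0 123 170]
270 242 310.5 [122.5 -49.   -7.1] [  0 120 167]
270 245 145.9 [-31.4  11.9  -3.2] [127 126 127]
270 248 143.8 [-33.7  11.4  -3.1] [126 126 130]
270 251 140.1 [-37.5  11.6  -3. ] [125 126 129]
270 254 135.8 [-41.8  12.1  -2.9] [127 126 130]
270 257 135.1 [-42.8  11.2  -2.9] [124 125 125]
270 260 131.5 [-46.5  11.5  -2.8] [129 128 132]
270 263 128.9 [-49.2  11.5  -2.8] [126 123 129]
270 266 125.2 [-52.8  11.9  -2.7] [125 126 129]
270 269 124.1 [-54.2  11.3  -2.7] [124 126 127]
270 272 120.6 [-57.7  11.8  -2.6] [126 127 128]
270 275 119.2 [-59.3  11.3  -2.5] [125 125 128]
270 278 117.2 [-61.4  11.2  -2.5] [203 199 198]
270 281 117.6 [-61.3   9.9  -2.5] [210 205 204]
270 284 110.6 [-67.9  12.3  -2.4] [40 44 53]
270 287 107.6 [-70.9  12.8  -2.3] [39 41 52]
270 290 105.6 [-73.   12.9  -2.2] [35 37 48]
270 293 103.0 [-75.6  13.3  -2.2] [36 39 51]
270 296 105.6 [-73.5  10.9  -2.2] [33 37 44]
270 299 102.1 [-76.9  11.8  -2.2] [35 38 45]
7.0417 [ 0.57405121  0.07558781 -0.03062495]
```

The wrist depth puts the visible fingertip end about 31 mm behind the reported TCP. That fits the missing contact: at TCP z = 128 nothing touched the cover and the force stayed near zero. I'll check it with a guarded touch, where contact should come at TCP z ≈ 105.

```bash
python3 - <<'E'
from h import *
arm.movel(B(-93,-1,150),max_speed=250)
arm.movel(B(-93,-1,114),max_speed=100)
f0=arm.read_force()
h=arm.movel(B(-93,-1,95),max_speed=12,stop_force=3.5)
print(h,unB(arm.read_eef_pos()).round(2),(arm.read_force()-f0).round(2),arm.read_time_s())
E
```

```text
True [-92.74  -1.04 110.32] [ 0.67 -0.85  2.38] 8.8
```

```bash
python3 - <<'E'
from h import *
f0=arm.read_force(); 
h=arm.movel(B(-93,-1,92),max_speed=12,stop_force=9)
print(h,unB(arm.read_eef_pos()).round(2),(arm.read_force()).round(2),arm.read_time_s())
p,d=arm.capture("wrist"); cv2.imwrite("pics/w4.png",p)
E
```

```text
True [-92.7   -1.03 107.97] [-0.12  0.34  2.75] 9.375
```

View pics/w4.png

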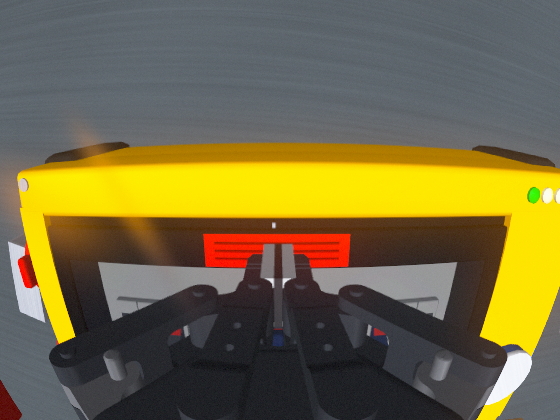

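```bash
python3 - <<'E'
from h import *
for i in range(3):
    h=arm.movel(B(-93,-1,102),max_speed=10,stop_force=10)
    print(h,unB(arm.read_eef_pos()).round(2),[arm.read_force()[2].round(2) for _ in range(3)],arm.read_time_s())
    if arm.read_force()[2]>9 or unB(arm.read_eef_pos())[2]<103: break
E
```

```text
True [-92.7   -1.03 107.95] [np.float64(2.98), np.float64(2.98), np.float64(2.98)] 9.7667
True [-92.66  -1.06 107.95] [np.float64(3.04), np.float64(3.04), np.float64(3.04)] 10.0917
True [-92.65  -1.06 107.94] [np.float64(3.76), np.float64(3.76), np.float64(3.76)] 10.4167
```

The tip is stiff against the stop at TCP z = 107.95, so the real fingertip is about 24 mm short of the reported TCP. Now I'll release.

```bash
python3 - <<'E'
from h import *
arm.movel(B(-195,-1,200),max_speed=300)
print(arm.read_time_s())
arm.pause(0.3)
p,d=arm.capture("wrist"); cv2.imwrite("pics/w5.png",p)
p,d=arm.capture("scene"); cv2.imwrite("pics/s5.png",p[130:330,180:420].repeat(3,0).repeat(3,1))
print(arm.read_time_s())
E
```

```text
11.025
11.425
```

View pics/s5.png

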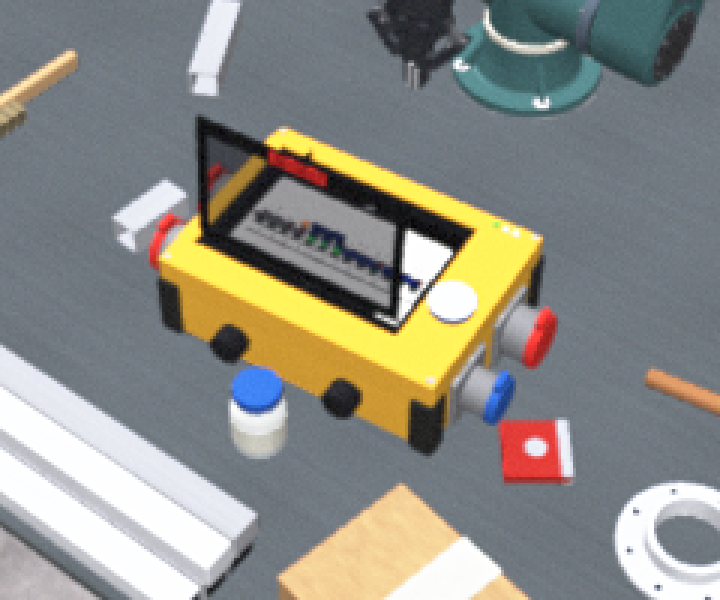

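The cover has let go and is swinging up in the scene view. Next I'll move over the bay and check the lever before pushing.

```bash
python3 - <<'E'
from h import *
arm.pause(0.5)
arm.movel(B(-75,-17.5,170),max_speed=200)
c=arm.calibration("wrist"); p,d=arm.capture("wrist"); cv2.imwrite("pics/w6.png",p)
np.savez("pics/w6.npz",d=d,K=c["intrinsics"],R=c["R"],t=c["t"])
p2,d=arm.capture("scene"); cv2.imwrite("pics/s6.png",p2[130:330,180:420].repeat(3,0).repeat(3,1))
print(arm.read_time_s(), unB(arm.read_eef_pos()).round(1))
for q in [(-36,-17.5,113),(-36,-39.5,113),(-36,4.5,113),(-20,-17.5,98),(-9.5,35,115),(-9.5,87.5,115)]: print(q,proj("wrist",B(*q),c).round(0))
E
```

```text
12.8 [-75.5 -17.4 170.6]
(-36, -17.5, 113) [277. 262.]
(-36, -39.5, 113) [248. 262.]
(-36, 4.5, 113) [306. 262.]
(-20, -17.5, 98) [277. 272.]
(-9.5, 35, 115) [343. 292.]
(-9.5, 87.5, 115) [404. 289.]
```

View pics/w6.png

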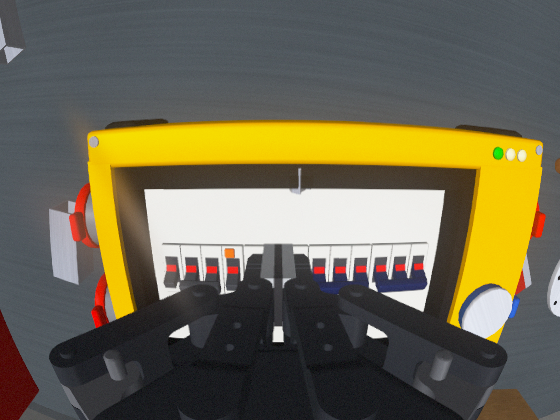

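View pics/s6.png

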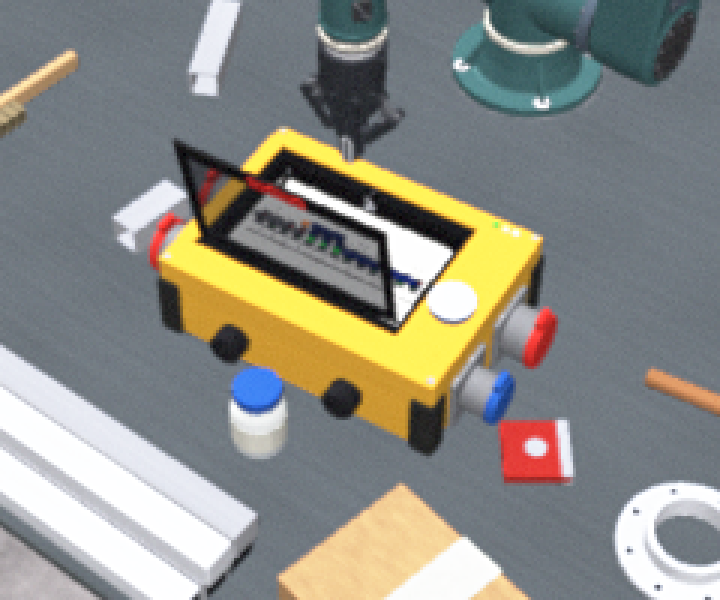

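The wrist view confirms breakers b and c at u ≈ 340 and 400 with red drums, as predicted, and the tripped one lies behind the fingers at u ≈ 277. The cover is open in the scene view. Now I'll descend in front of the lever and push it back.

```bash
python3 - <<'E'
from h import *
arm.movel(B(-61,-17.5,140),max_speed=200)
print(arm.movel(B(-61,-17.5,87),max_speed=70,stop_force=8),unB(arm.read_eef_pos()).round(1),arm.read_time_s())
f0=arm.read_force()
h=arm.movel(B(-15,-17.5,87),max_speed=25,stop_force=9)
print(h,unB(arm.read_eef_pos()).round(2),(arm.read_force()-f0).round(2),arm.read_time_s())
E
```

```text
False [-60.6 -17.6  87.4] 14.025
True [-27.21 -17.49  86.75] [-1.22  1.24  5.69] 15.325
```

```bash
python3 - <<'E'
from h import *
h=arm.movel(B(-12,-17.5,87),max_speed=25,stop_force=12)
print(h,unB(arm.read_eef_pos()).round(2),arm.read_time_s())
arm.movel(B(-55,-17.5,95),max_speed=150)
arm.movel(B(-110,-17.5,250),max_speed=300)
c=arm.calibration("wrist"); p,d=arm.capture("wrist"); cv2.imwrite("pics/w7.png",p)
p,d=arm.capture("top"); cv2.imwrite("pics/t7.png",cv2.resize(p[140:275,160:340],None,fx=4.4,fy=4.4,interpolation=cv2.INTER_CUBIC));np.save("pics/t7.npy",d)
p2,d=arm.capture("scene"); cv2.imwrite("pics/s7.png",cv2.resize(p2[150:270,230:350],None,fx=5,fy=5,interpolation=cv2.INTER_CUBIC)); np.save("pics/s7.npy",d)
print(arm.read_time_s())
E
```

```text
True [-27.62 -17.49  86.57] 15.6583
16.85
```

View pics/w7.png

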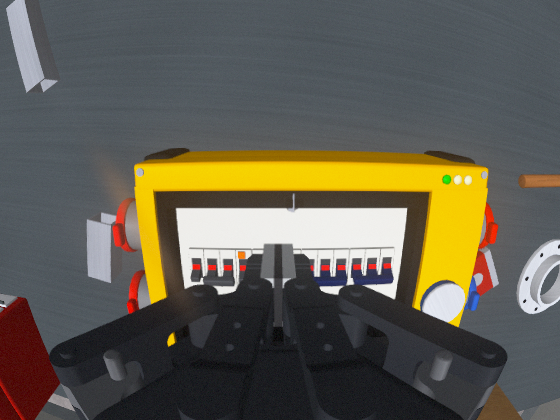

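View pics/s7.png

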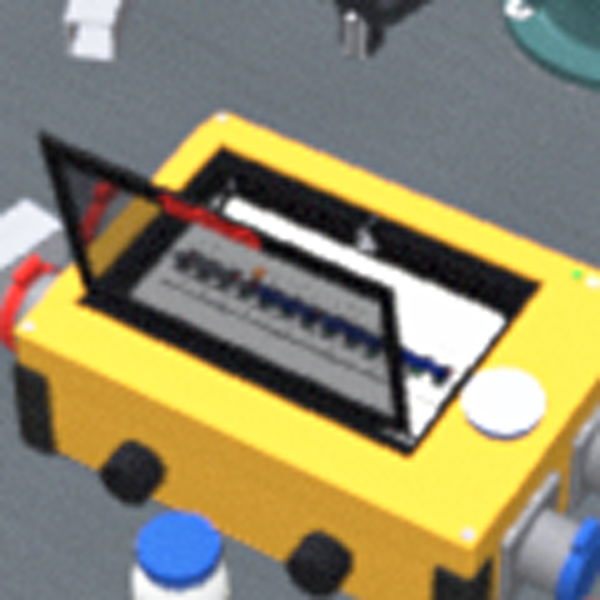

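View pics/t7.png

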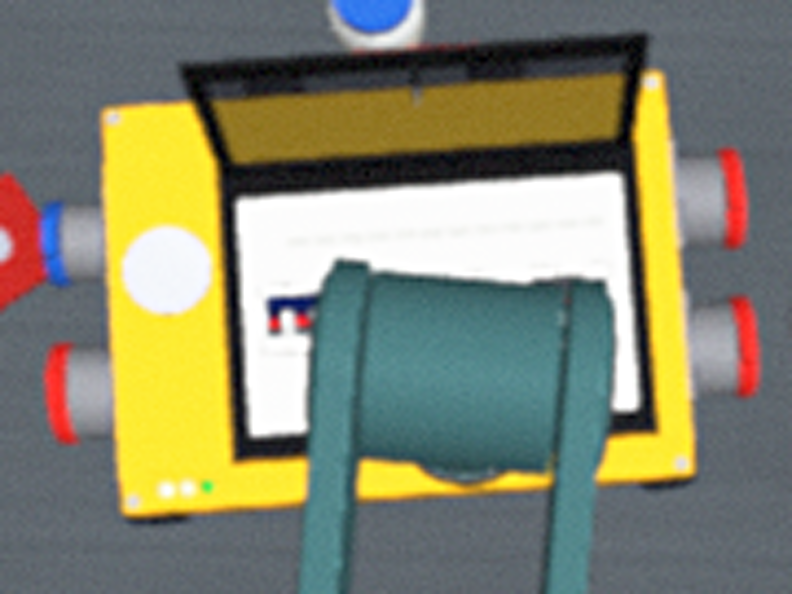

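```bash
python3 - <<'E'
from h import *
for th in (1.6,1.75):
  for y in (-131,131):
    q=B(68-176*np.cos(th),y,133.5+176*np.sin(th)); print(th,y,q.round(0),"scene",((proj("scene",q)-[230,150])*5).round(0),"top",((proj("top",q)-[160,140])*4.4).round(0))
arm.movel(B(-60,70,375),max_speed=300)
c=arm.calibration("wrist"); p,d=arm.capture("wrist"); cv2.imwrite("pics/w8.png",p)
q=proj("wrist",B(-10,-17.5,115),c); print(q,arm.read_time_s())
u,v=map(int,q); cv2.imwrite("pics/w8z.png",cv2.resize(p[max(0,v-60):v+60,max(0,u-80):u+80],None,fx=5,fy=5,interpolation=cv2.INTER_CUBIC))
E
```

```text
1.6 -131 [616. -66. 309.] scene [ 63. 107.] top [650.  79.]
1.6 131 [591. 195. 309.] scene [417. 261.] top [175. 111.]
1.75 -131 [642. -63. 307.] scene [ 40. 134.] top [646.  34.]
1.75 131 [617. 198. 307.] scene [395. 291.] top [173.  65.]
[214.21477122 208.15201763] 17.5833
```

View pics/w8z.png

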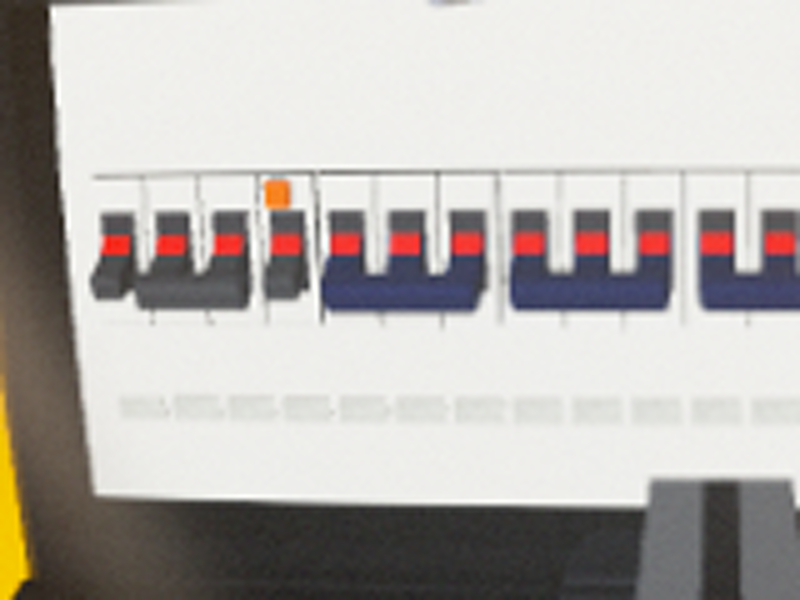

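All twelve drums now show red and the three blue levers are in line, at about row 280 of the zoom. The open cover's corners match the 1.75 rad prediction in both the scene and top views. To close it, I'll go over the top and behind the cover, then push it along its arc with the fingertip.

```bash
cat >> h.py <<'E'
TIP=24.0; F=11.5
def arc(thdeg,r):
    th=np.radians(thdeg); x=68-r*np.cos(th)+3*np.sin(th); z=133.5+r*np.sin(th)+3*np.cos(th)
    return B(x+F,0,z-TIP)
E
python3 - <<'E'
from h import *
arm.movel(B(30,0,385),max_speed=300)
arm.movel(B(136,0,385),max_speed=250)
print(arm.movel(B(136,0,268),max_speed=150,stop_force=12),unB(arm.read_eef_pos()).round(1),arm.read_time_s())
f0=arm.read_force()
p=arc(85,158); p1=B(136,0,p[2])
h=arm.movel(p,max_speed=60,stop_force=15)
print(h,unB(arm.read_eef_pos()).round(1),(arm.read_force()-f0).round(2),arm.read_time_s())
c=arm.calibration("wrist"); q,d=arm.capture("wrist"); cv2.imwrite("pics/w9.png",q)
q,d=arm.capture("scene"); cv2.imwrite("pics/s9.png",cv2.resize(q[110:310,200:380],None,fx=3,fy=3))
E
```

```text
False [136.    0.  270.2] 19.625
False [ 68.9  -0.  266.9] [1.39 0.66 0.53] 20.9
```

View pics/s9.png

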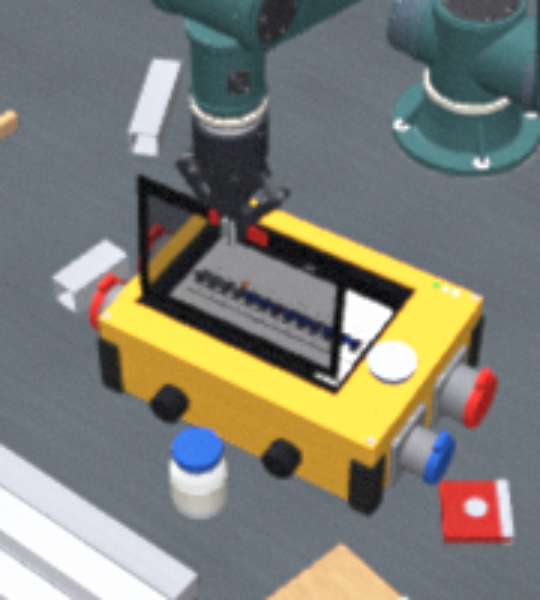

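View pics/w9.png

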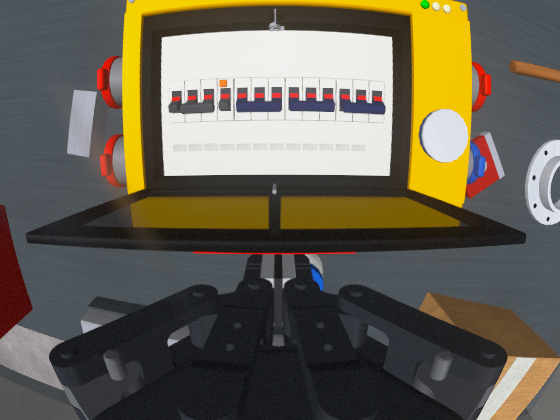

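The wrist view shows the cover upright in front of the fingers (edge at row ~240) and all the levers red and in line. I'll continue along the arc.

```bash
python3 - <<'E'
from h import *
f0=arm.read_force()
for th in [75,65,55,45,35,25,15,6]:
    r=158+(168.5-158)*(85-th)/79
    h=arm.movel(arc(th,r),max_speed=90,stop_force=15)
    print(th,h,unB(arm.read_eef_pos()).round(1),(arm.read_force()-f0).round(1),round(arm.read_time_s(),2))
    if h: break
q,d=arm.capture("scene"); cv2.imwrite("pics/s10.png",cv2.resize(q[110:310,200:380],None,fx=3,fy=3))
E
```

```text
75 False [4.120e+01 1.000e-01 2.642e+02] [ 0.1  0.6 -1.4] 21.46
65 False [ 14.6   0.  256.5] [1.1 1.  1. ] 21.92
55 False [-10.6  -0.  244.1] [0.  0.4 0.5] 22.38
45 False [-33.5   0.  227.4] [ 1.2  0.5 -0.1] 22.85
35 False [-53.4   0.  206.8] [ 0.4  0.8 -0.2] 23.32
25 False [-69.7  -0.  182.7] [0.5 0.4 1.5] 23.78
15 False [-81.6   0.  155.8] [-0.2  0.3  1.3] 24.26
6 False [-88.3   0.  130.1] [-2.2  0.1  2.2] 24.7
```

View pics/s10.png

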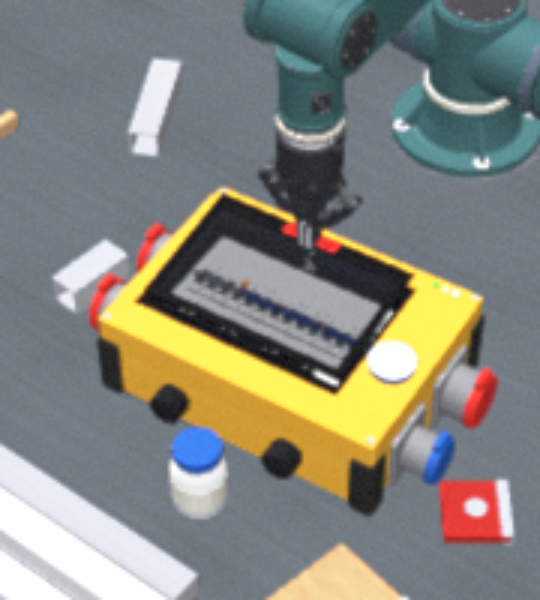

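The scene view shows the cover nearly shut, with the fingertip on the red mark. Now I'll press it home, expecting the stop at TCP z ≈ 108.

```bash
python3 - <<'E'
from h import *
arm.movel(B(-90,0,116),max_speed=50,stop_force=15)
for i in range(5):
    h=arm.movel(B(-91,0,101),max_speed=12,stop_force=11)
    z=unB(arm.read_eef_pos()); print(h,z.round(2),arm.read_force().round(2),round(arm.read_time_s(),2))
    if h and i>0 and abs(z[2]-zp)<0.15: break
    zp=z[2]
E
```

```text
True [-8.985e+01 -5.000e-02  1.091e+02] [-1.7   0.14  4.61] 25.97
True [-8.9800e+01 -3.0000e-02  1.0906e+02] [-0.9   0.17  5.26] 26.34
```

It stopped 1 mm higher than the opening press did, so I'll push a little harder to be sure it reaches the stop.

```bash
python3 - <<'E'
from h import *
for F_ in (16,20):
    h=arm.movel(B(-91,0,101),max_speed=12,stop_force=F_)
    z=unB(arm.read_eef_pos()); print(h,z.round(2),arm.read_force().round(2),round(arm.read_time_s(),2))
E
```

```text
True [-8.9680e+01 -6.0000e-02  1.0897e+02] [-1.11  0.29  5.45] 26.77
True [-8.9560e+01 -4.0000e-02  1.0886e+02] [-2.71  0.2   5.99] 27.26
```

```bash
python3 - <<'E'
from h import *
arm.movel(B(-91,0,130),max_speed=80)
arm.pause(0.4)
q,d=arm.capture("wrist"); cv2.imwrite("pics/w11.png",q)
q,d=arm.capture("scene"); cv2.imwrite("pics/s11.png",cv2.resize(q[110:310,200:380],None,fx=3,fy=3))
print(arm.read_time_s(),arm.read_force().round(2))
E
```

```text
28.175 [0.43 0.17 1.01]
```

View pics/s11.png

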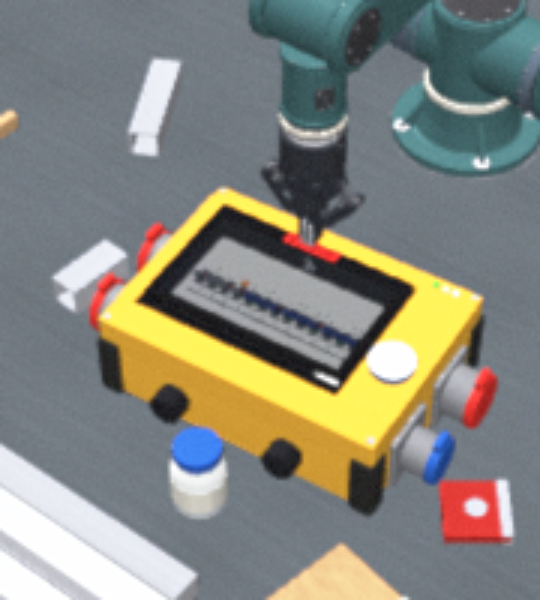

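View pics/w11.png

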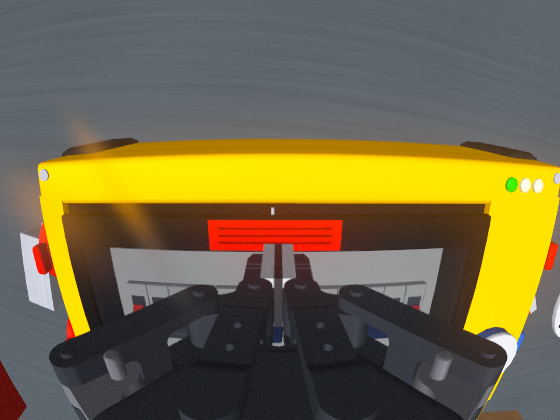

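The cover looks level and shut, with a gap below the fingertip. I'll retreat fully and check that it stays shut.

```bash
python3 - <<'E'
from h import *
arm.movel(B(-130,0,230),max_speed=250)
arm.reach([150,450,260],arm.read_tool_rot())
arm.pause(1.0)
q,d=arm.capture("top"); print(arm.read_time_s())
cv2.imwrite("pics/t12.png",cv2.resize(q[140:275,160:340],None,fx=4.4,fy=4.4,interpolation=cv2.INTER_CUBIC))
q2,_=arm.capture("scene"); cv2.imwrite("pics/s12.png",q2)
c=arm.calibration("top");K=c["intrinsics"]
v,u=np.mgrid[:420,:560]; P=np.stack([(u-K[0,2])/K[0,0]*d,(v-K[1,2])/K[1,1]*d,d],-1)
W=(P-c["t"])@np.array(c["R"]); W0=np.load("pics/topW.npy")
for n,A in (("before",W0),("after",W)):
    print(n,[np.median(A[a:b,225:295,2]).round(1) for a,b in ((183,190),(224,231),(233,241))])
a=cv2.imread("pics/top0.png"); df=cv2.absdiff(a,q).max(2); df=cv2.medianBlur(df,5)
n,l,s,ce=cv2.connectedComponentsWithStats((df>40).astype(np.uint8)*255)
print([s[i].tolist() for i in range(1,n) if s[i,4]>12])
E
```

```text
31.55
before [np.float64(134.6), np.float64(134.7), np.float64(136.3)]
after [np.float64(134.9), np.float64(134.6), np.float64(135.9)]
[[258, 204, 14, 9, 112], [0, 341, 132, 76, 2833], [46, 341, 51, 20, 542], [268, 355, 5, 6, 17], [53, 365, 15, 8, 74], [0, 381, 6, 14, 39], [10, 383, 10, 9, 57], [42, 384, 6, 5, 19], [127, 402, 43, 18, 260], [21, 404, 46, 16, 349], [0, 406, 16, 10, 105], [246, 408, 4, 4, 13], [119, 412, 13, 8, 61]]
```

View pics/t12.png

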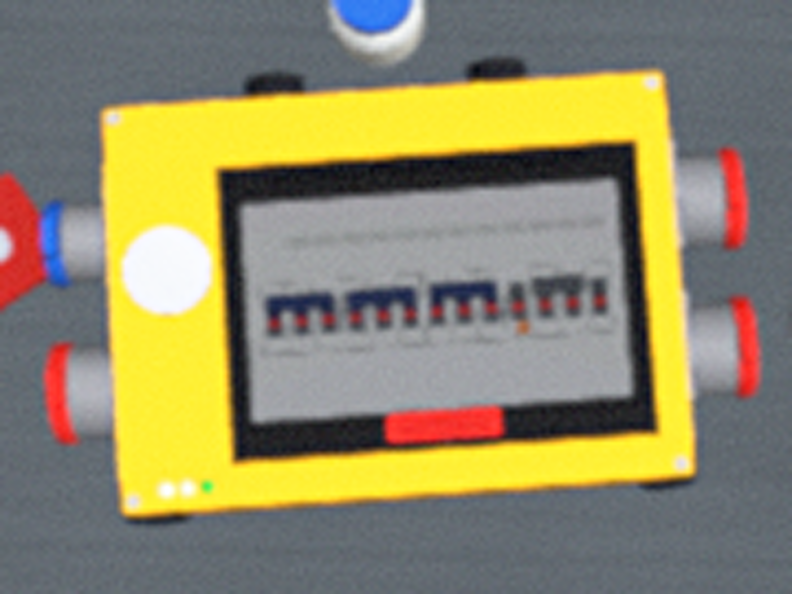

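View pics/s12.png

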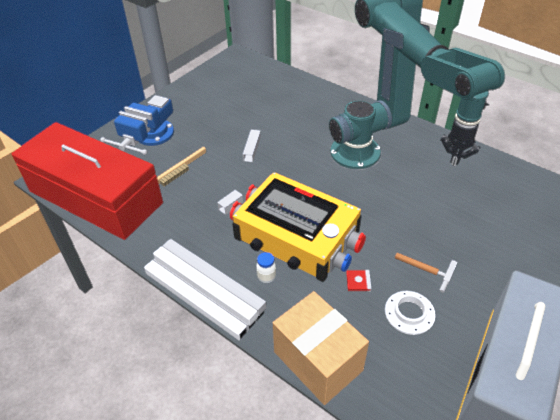

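The top view matches the start picture except for the lever, now in line at (265,208), and the arm itself. The cover heights are unchanged and the bystanders have not moved.

```bash
python3 -c "
from cell import arm
print(arm.read_time_s(),arm.read_force(),arm.read_joint_velocities()); arm.close_job()"
```

```text
31.6 [ 0.18772916 -0.19057958 -0.42060109] [-0.00333585  0.05486501  0.06489193 -0.01967465 -0.08443674  0.04984714]
the job is handed in; nothing more can be done
```

The tripped breaker is back on and the cover is shut and latched. I handed the job in at 31.6 s of the 61 s allowed. I used only shut fingertips and the outside of the fingers:
- **Opening:** I pressed the red mark to its stop and the cover sprang fully open.
- **Lever:** I pushed the dropped lever (box y −17.5 mm) to its back stop.
- **Closing:** I swung the cover down from behind and pressed it home.

**Last checks:**
- All drums showed red and the three blue levers were in line.
- The cover had stayed shut about 4 s after release, at its starting height to within 0.4 mm.
- Comparing before and after top views, only the lever and the arm had changed, so nothing lying about had moved.

**What disagreed along the way:**
- **Fingertip position:** the real fingertip ended about 24 mm short of the reported TCP by contact, or about 31 mm by wrist depth. My first press therefore touched nothing, and I corrected for it with guarded moves.
- **Red mark:** all three cameras showed its middle about 10 mm nearer the free edge than stated.
- **Closing press:** it stopped about 1 mm higher than the opening press, but it was stiff there and the cover latched.

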